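# Stand a wiped filter pane up on an inspection stand

### The arm

A 6-joint arm with a two-finger parallel gripper is mounted at the origin on a cart in front of the work surface, level with it; the furniture and walls round the work are solid. World frame = base frame: x ahead of the robot, y to its left, z up, the work surface at z = 0. Lengths are in mm, angles in degrees, forces in N, time in s.
With the tool pointing down it reaches from about 400 to 825 mm from the base axis. Payload 7 kg.
Tool frame: the origin (TCP) lies on the centre line of the jaws, within the pads' length; the fingertips stand 22 mm ahead of it and the grasp point (between the pads) lies 3 mm ahead of it (tcp_to_tips is the distance from the TCP to the fingertips, in mm); z points along the fingers, y is the line along which they close (so a half turn about z gives the same grasp; the last joint's range is limited). The gripper opens to 85 mm and grips with 20 to 120 N. Pads are 22 mm wide; open, the fingers measure 114 mm over their backs; the gripper's body (76 mm by 85 mm) begins 54 mm behind the grasp point. The pads swing forward as they close: fully open they stand 13 mm farther back than shut.
Start: joints at [-51.79, 20.546, 0.682, 0, -70.136, -16.507], TCP at [249.591, -627.136, 233.202] pointing down, gripper open.
Joint ranges: [-176.03, 176.03], [-82.01, 121.73], [-58.28, 71.71], [-173.87, 95.51], [-174.79, -0.11], [-173.66, 173.66]. Speed limits (degrees/s): [136.94, 136.94, 172.46, 180, 180, 180].

### API

Orientations are given as a 3x3 rotation matrix whose columns are the frame's x, y, z axes.
In Python, from plant import * gives the robot as it stands. The module is installed in compiled form; this text tells all that it offers.
- The arm moves only by the tool move_arm, never from a script. Its argument "commands" is a list of rows, each an object with "travel": the shift along the world's x, y, z each as a share of 0.3 m, from -1 to 1, a list of three; "rot": the turn, a rotation vector about the world's x, y, z each as a share of 360 degrees, from -1 to 1, a list of three. A call has exactly 8 rows; each row is the pose to reach, as a shift and turn from the pose commanded when the call began, turning the shorter way round; what a row does not reach only later rows make up. A row lasts 1/12 s, in which the tool goes at most 41.7 mm and 7.16 degrees, less where a joint would pass 70% of its speed; a pose out of reach is approached as far as the arm can. A call with a number of a shift or a turn outside -1 to 1 is refused whole. A call with a gripper value outside its range is refused whole. "jaw" is the opening in per cent of the stroke, from 0 (shut) to 100 (fully open), set as the call begins (left out, the last holds). The fingers move at their own pace and stop on an object; the grip force is fixed at half the most. Time passes only in rows, so rows that repeat a pose let the fingers close, or fill a call up. It gives the time, the measured TCP pose, the force, the opening and the grip force at its end, in the units of the state.
- observe(): the state, without advancing time (a new reading comes with each control period).
- grab_frame(name): name is "scene" or "side" or "wrist"; returns a dict with "image" (420x560x3 uint8, red, green, blue), "range_z" (420x560 float32, mm along the optical axis (not along the pixel's ray), 0 where there is no reading), "fx", "fy", "cx", "cy" (pixels), "R" (3x3) and "t" (3): a world point X has camera coordinates R X + t. Camera axes: x right, y down, z forward; pixel columns grow to the right and rows downward; lengths in mm; the calibration is good to about 2 mm. A picture is of the moment at which its call begins.
- finish_job(): hands the job in; it is judged then, once.
The state is a dict: "time": time; "joints": joint angles; "joint_vel": joint speeds; "effort": joint torques, N m; "tool_pos": TCP position; "ee_rot": TCP orientation; "wrist_force": force on the tool from outside, world axes, zero at the start; "torque": the same for the moment, N m; "width": finger opening in mm; "grip_force": force on a finger pad.
Only numpy, scipy, OpenCV 4.12 (cv2) and the standard library are available. Lean on these libraries where they do the work, as an engineer would, in place of code of your own. Each camera call takes 0.05 s, during which the arm holds its last target. There are 200 camera calls.

### The job

The amber filter pane has just been wiped and lies flat on the rails of the inspection stand. Stand it up for inspection: foot its far edge (the one toward the backrest) in the stand's groove, tip it up past upright and let it down gently against the backrest, its foot pushed fully home so that it leans flush on the backrest with no gap, and nothing holding it. The backrest is already set to the wanted viewing angle, so do not shift it; do not ram or drop the pane, and leave the things lying around where they are.

Things in the scene. Friction and masses are not known exactly. Their poses are not given: they have to be found in the camera images.
- stand: Low aluminium stand, fixed on the bench. Origin at bench height, midway between its sides, below the groove's front edge; x points from the loading rails to the backrest, y left, z up. Two rails with black soft tops (top at z = 60 mm, 12 mm wide, centred at y = +62 and -62 mm) run from x = -100 to 0 mm. Between them it is open to the bench but for a thin tie rod (z under 16 mm at x = -36 mm).
- groove (a point): Centre of the floor of the cross groove behind the rails (stand's frame: x = 8, z = 54 mm; same axes). Groove: black floor from x = 0 to 16 mm at z = 54 mm; front lip x = -8 to 0 mm, top level with the rails; rear wall x = 16 to 24 mm, top at z = 63 mm; end cheeks inside at y = +92 and -92 mm, tops at z = 80 mm. The groove is wider than the pane: a foot left forward tilts it off the backrest.
- backrest (a joint): Lean of the backrest behind the groove: 0 upright, growing as it leans back away from the rails (rad); starts between 0.24 and 0.44. It turns on a clamped friction hinge, axis along the stand's y at x = 20 mm, z = 62 mm (stand's frame). About 1 N m makes it slip (some 8 N pressing on the leaning pane's top), so touch it lightly.
- backrest_face (a point): Point midway between the fronts of the backrest's two soft-faced uprights (12 mm wide, at y = +55 and -55 mm), 80 mm up from the hinge axis and 4 mm in front of it; x is square to the face, pointing back, z runs up along the backrest. The uprights end 88 mm from the hinge axis; the leaning pane's top stands about 30 mm above them.
- pane: Amber glass pane in a slim black frame: 130 mm (its x, across the groove) by 150 mm (its y, along the groove) by 8 mm thick (its z); 0.18 to 0.35 kg. Origin: centre of its underside. Starts flat on the rails, its x within 0.1 rad of the stand's x, its far edge 12 to 30 mm short of the groove's rear wall. Pushing it along the rails takes 1 to 4 N, its foot back along the groove up to 9 N.
- pane_far (a point): Middle of the pane's far edge (half its thickness up), the edge toward the groove; 65 mm along pane x.
- pane_near (a point): Middle of the pane's near edge (half its thickness up), the edge away from the backrest; 65 mm along pane -x.
- lens_tissue: Box of lens tissue, white and green, 95 x 62 x 21 mm; leave it alone. Origin at the centre of its underside.
- air_blower: Black rubber air blower with an orange nozzle, 130 mm long, 47 mm high; leave it alone. Origin at its underside.
- loupe: Black standing loupe, 37 mm across, 40 mm high; leave it alone. Origin at the centre of its underside.
- lens_brush: Lens brush with a wooden handle, 158 mm long, lying flat; leave it alone. Origin at its underside.

How it is judged (in metres and radians):
At the end, for the whole second after the job is handed in: The pane rests with its far edge in the groove (edge middle under 5 mm above the floor, within the 16 mm width) and leans back flush on the backrest (within 0.03 rad of its face, so the foot is home), still; the backrest's face is within 5 mm of where it was set (z of pane_far in the frame of groove below 0.005 m and x of pane_far in the frame of groove between -0.008 and 0.008 m and angle between the z axis of pane and the x axis of backrest_face, either way round below 0.03 rad and x of pane_near in the frame of groove above 0.01 m and distance of backrest_face from where it was at the start of the episode below 0.005 m and linear speed of pane below 0.01 m/s and angular speed of pane below 0.1 rad/s); the robot touches nothing.
It fails at once if the pane falls or is flung: it turns faster than 2 rad/s (angular speed of pane above 2 rad/s).
It fails at once if the pane is rammed: pressed against the stand with more than 25 N (contact force between pane and stand above 25 N).
It fails at once if the backrest is shifted by more than 8 mm at its top (distance of backrest_face from where it was at the start of the episode above 0.008 m).
It fails at once if a thing lying around is moved by more than 20 mm (distance of any of lens_tissue, air_blower, loupe, lens_brush from where it was at the start of the episode above 0.02 m).
It also fails if it takes over 69 s, if anything falls off the work surface, if the arm or the gripper's body presses on something with over 40 N, if the wrist force passes 120 N, or if a joint passes its speed limit or range.

## Working session

There is one attempt and no reset: what is moved stays moved. The work goes in short steps, Python scripts to look and compute and a tool call to move; the robot and the scene stay as the last step left them, time stands still between calls to the robot, and variables do not carry over. Pictures are saved under pics/ and viewed, at most 10 in all, crops included, and the job is handed in when it is done.

Besides the shell and the picture viewer there is one more tool, called after "Request:" by a JSON object that holds its "fn" and its "kwargs", one argument or row to a line. move_arm: Moves the arm, as the interface text tells. Its arguments: {"type":"object","properties":{"commands":{"type":"array"},"jaw":{"type":"number"}},"required":["commands"]}

```bash
mkdir -p pics; python3 - <<'E'
from plant import *
import numpy as np, cv2, pickle
s=observe(); print(s['time'],s['tool_pos'],s['ee_rot'],s['width'],s['wrist_force'])
for n in ("scene","side"):
    f=grab_frame(n); pickle.dump(f,open(n+".pkl","wb"))
    cv2.imwrite(f"pics/{n}0.png",f["image"][:,:,::-1]); print(n,f["fx"],f["R"],f["t"])
E
```

```text
0.0 [ 249.42179656 -626.70901738  232.27617426] [[-9.29156032e-01 -3.69687120e-01 -7.08155418e-04]
 [-3.69687780e-01  9.29154883e-01  1.46560581e-03]
 [ 1.16170473e-04  1.62357288e-03 -9.99998675e-01]] 85.37655957401361 [ 0.02980584 -0.50136999  0.18849098]
scene 477.1789254719279 [[-0.83290539 -0.55341352  0.00144409]
 [-0.26421499  0.39535664 -0.87970652]
 [ 0.48627055 -0.73309386 -0.47551482]] [333.74616687 317.62704394 814.19788965]
side 506.66712044597693 [[ 0.86291006 -0.50522263  0.01167552]
 [-0.21261824 -0.383913   -0.89855678]
 [ 0.4584536   0.77289126 -0.43870194]] [-519.60871879  158.35422527 1145.977327  ]
```

View pics/scene0.png

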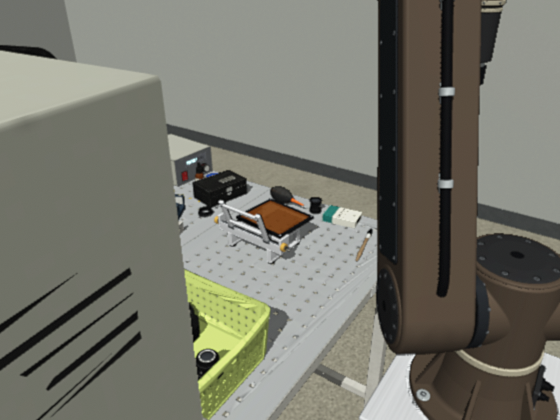

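View pics/side0.png

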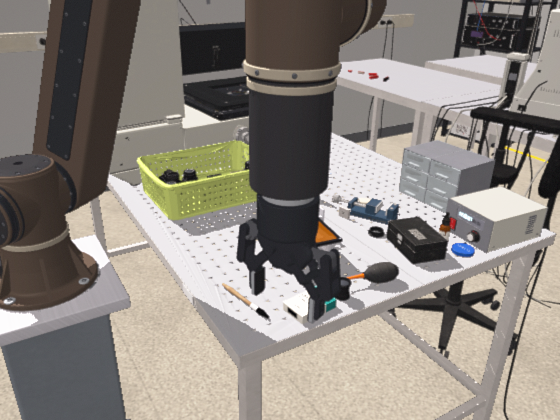

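The scene view shows the stand at about (265,225), with the amber pane at (275,217). The backrest is on its left, at (245,222). The tissue is at (343,215), the loupe at (316,204), the blower at (285,195) and the brush at (363,245). In the side view the gripper hides the stand.

```bash
cat > h.py <<'E'
import numpy as np, cv2
def cloud(f):
    z=f["range_z"]; v,u=np.mgrid[0:z.shape[0],0:z.shape[1]]
    c=np.stack([(u-f["cx"])/f["fx"]*z,(v-f["cy"])/f["fy"]*z,z],-1)
    return (c-f["t"])@f["R"]
def px(f,X):
    c=np.asarray(X)@f["R"].T+f["t"]; return c[...,:2]/c[...,2:]*[f["fx"],f["fy"]]+[f["cx"],f["cy"]]
E
python3 - <<'E'
from h import *; import pickle
f=pickle.load(open("scene.pkl","rb")); P=cloud(f)
hsv=cv2.cvtColor(f["image"],cv2.COLOR_RGB2HSV)
m=(hsv[...,0]<18)&(hsv[...,1]>150)&(hsv[...,2]>50); m[:190]=0;m[250:]=0;m[:,:225]=0;m[:,325:]=0
q=P[m]; print(len(q),np.median(q,0),np.percentile(q,[2,50,98],axis=0))
for u,v in [(275,217),(343,215),(316,204),(282,193),(363,245),(228,205),(270,250),(300,250)]: print(u,v,P[v,u].round())
im=f["image"][185:270,200:390,::-1]
cv2.imwrite("pics/crop0.png",cv2.resize(im,(760,340),interpolation=cv2.INTER_CUBIC))
E
```

```text
1079 [ 552.16180193 -207.56932256   65.23031734] [[ 495.3577752  -362.00483328   25.40495438]
 [ 552.16180193 -207.56932256   65.23031734]
 [ 624.39672505 -143.49194916   67.90145246]]
275 217 [ 558. -199.   65.]
343 215 [ 454. -374.   21.]
316 204 [ 539. -373.   29.]
282 193 [ 647. -363.   37.]
363 245 [ 352. -286.    9.]
228 205 [ 779. -277.   -3.]
270 250 [ 505. -101.   40.]
300 250 [ 479. -193.   -2.]
```

View pics/crop0.png

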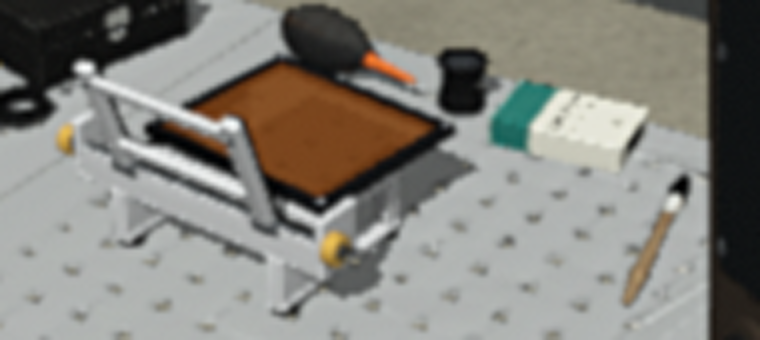

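The crop shows the pane's corners at crop px (285,60), (453,128), (322,205) and (150,128). The backrest uprights have tops at (85,70) and (232,125). I'll move the wrist camera over the stand.

Request:
{"fn": "move_arm", "kwargs": {
  "commands": [
    {"travel": [0.05,0.07,0.05],"rot": [0,0,0]},
    {"travel": [0.13,0.17,0.1],"rot": [0,0,0]},
    {"travel": [0.22,0.27,0.15],"rot": [0,0,0]},
    {"travel": [0.31,0.37,0.2],"rot": [0,0,0]},
    {"travel": [0.4,0.47,0.25],"rot": [0,0,0]},
    {"travel": [0.48,0.56,0.3],"rot": [0,0,0]},
    {"travel": [0.55,0.64,0.35],"rot": [0,0,0]},
    {"travel": [0.6,0.7,0.4],"rot": [0,0,0]}
  ]
}}

```text
time: 0.77
tool_pos: [431.1, -414.8, 353.8]
ee_rot: [[-0.929, -0.371, -0.0], [-0.371, 0.929, 0.0], [-0.0, 0.0, -1.0]]
wrist_force: [0.2, -0.2, -0.1]
width: 85.4
grip_force: 0.0
```

Request:
{"fn": "move_arm", "kwargs": {
  "commands": [
    {"travel": [0.05,0.07,0],"rot": [0,0,0]},
    {"travel": [0.12,0.14,0],"rot": [0,0,0]},
    {"travel": [0.19,0.21,0.02],"rot": [0,0,0]},
    {"travel": [0.26,0.28,0.03],"rot": [0,0,0]},
    {"travel": [0.32,0.35,0.04],"rot": [0,0,0]},
    {"travel": [0.36,0.38,0.05],"rot": [0,0,0]},
    {"travel": [0.38,0.4,0.05],"rot": [0,0,0]},
    {"travel": [0.38,0.4,0.05],"rot": [0,0,0]}
  ]
}}

```text
time: 1.43
tool_pos: [544.5, -296.2, 367.5]
ee_rot: [[-0.929, -0.371, -0.001], [-0.371, 0.929, 0.0], [0.001, 0.001, -1.0]]
wrist_force: [-0.9, -0.2, -0.6]
width: 85.4
grip_force: 0.0
```

```bash
python3 - <<'E'
from plant import *
from h import *; import pickle
s=observe(); print(s['time'],s['tool_pos'],s['ee_rot'],s['joints'])
f=grab_frame("wrist"); pickle.dump(f,open("wrist.pkl","wb"))
print(-f["R"].T@f["t"],f["R"],f["fx"])
cv2.imwrite("pics/w1.png",f["image"][:,:,::-1])
E
```

```text
1.4333 [ 544.49131112 -296.23613812  367.51930816] [[-9.28551492e-01 -3.71202614e-01 -8.64003586e-04]
 [-3.71203018e-01  9.28551663e-01  3.59960901e-04]
 [ 6.68653538e-04  6.54962970e-04 -9.99999562e-01]] [-1.05313757e+01  1.23478520e+01  6.46375206e+00 -1.12872422e-02
 -8.41683397e+01 -5.76776501e+01]
[ 481.35008836 -320.11007421  508.03310853] [[-3.72067313e-01  9.28205378e-01  8.31413630e-04]
 [ 8.94161463e-01  3.58180298e-01  2.68667363e-01]
 [ 2.49080695e-01  1.00705762e-01 -9.63232660e-01]] 352.8706016527534
```

View pics/w1.png

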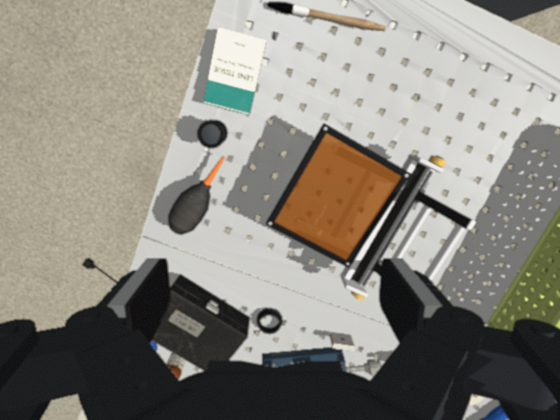

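The wrist view shows pane corners at (325,127), (407,177), (349,264) and (270,225). The yellow hinge knobs are at (437,160) and (360,293). The backrest bar and uprights lie right of the pane, and the loose items lie to its left.

```bash
python3 - <<'E'
from h import *; import pickle
f=pickle.load(open("wrist.pkl","rb")); P=cloud(f)
def ray(u,v,z):
    C=-f["R"].T@f["t"]; d=f["R"].T@np.array([(u-f["cx"])/f["fx"],(v-f["cy"])/f["fy"],1]); return (C+d*(z-C[2])/d[2])
for u,v in [(325,127),(407,177),(349,264),(270,225)]: print("corner",ray(u,v,68).round(1))
hsv=cv2.cvtColor(f["image"],cv2.COLOR_RGB2HSV)
m=(hsv[...,0]<18)&(hsv[...,1]>150)&(hsv[...,2]>50)
n,l,st,c=cv2.connectedComponentsWithStats(m.astype(np.uint8))
i=1+np.argmax(st[1:,4]); mm=l==i; print("amber depth z",np.median(P[mm][:,2]))
v,u=np.nonzero(mm); X=np.array([ray(a,b,68)[:2] for a,b in zip(u,v)],np.float32)
r=cv2.minAreaRect(X); print("amber rect",r,X.mean(0))
# black frame + amber in plane
y=(hsv[...,0]>18)&(hsv[...,0]<30)&(hsv[...,1]>130)&(hsv[...,2]>120)
n,l,st,c=cv2.connectedComponentsWithStats(y.astype(np.uint8))
for i in range(1,n):
    if st[i,4]>8: q=P[l==i]; print("yellow",c[i],st[i,4],ray(*c[i],62).round(1),np.median(q,0).round(1))
# rectified view z=68: columns = world y, rows = world x
gx,gy=np.mgrid[470:670:0.4,-330:-30:0.4]  
uv=px(f,np.stack([gx,gy,0*gx+68],-1)).astype(np.float32)
im=cv2.remap(f["image"],uv[...,0],uv[...,1],cv2.INTER_CUBIC)
cv2.imwrite("pics/r1.png",im[:,:,::-1]); print(im.shape)
# tall points = backrest
sel=(P[...,2]>72)&(P[...,2]<160)&(P[...,0]>450)&(P[...,0]<680)&(P[...,1]>-330)&(P[...,1]<0)
q=P[sel]; print(len(q)); np.save("back.npy",q)
for a in range(72,160,8):
    k=q[(q[:,2]>=a)&(q[:,2]<a+8)]
    if len(k): print(a,len(k),k.min(0).round(),k.max(0).round())
E
```

```text
corner [ 483.1 -252.2   68. ]
corner [ 501.2 -130.2   68. ]
corner [ 637.9 -147.4   68. ]
corner [ 625.7 -267.9   68. ]
amber depth z 66.38553508962963
amber rect ((561.08349609375, -200.838623046875), (113.85095977783203, 133.12570190429688), 82.7858657836914) [ 558.63934 -201.47511]
yellow [437.7012987  160.88311688] 77 [ 468.4 -101.1   62. ] [ 468.6 -105.8   70.6]
yellow [358.27272727 296.09090909] 22 [ 680.1 -111.7   62. ] [ 676.1 -116.7   71.5]
(500, 750, 3)
2069
72 375 [ 465. -143.   72.] [678. -94.  80.]
80 563 [ 474. -143.   80.] [668. -91.  88.]
88 59 [ 512. -100.   88.] [593. -93.  96.]
96 62 [512. -98.  96.] [524. -88. 104.]
104 64 [512. -94. 104.] [524. -85. 112.]
112 67 [512. -92. 112.] [524. -82. 120.]
120 72 [512. -89. 120.] [581. -80. 128.]
128 444 [512. -86. 128.] [595. -73. 136.]
136 334 [513. -83. 136.] [595. -69. 144.]
144 29 [514. -80. 144.] [525. -72. 147.]
```

View pics/r1.png

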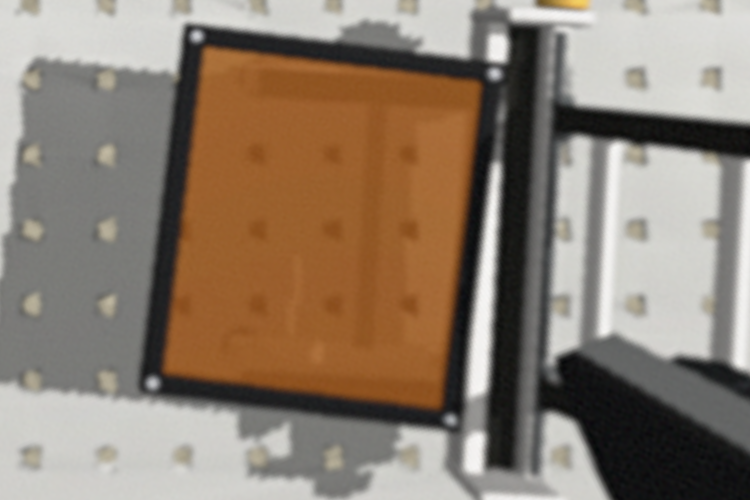

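The rectified view (0.4 mm/px) shows the pane outline at (187,25), (507,68), (457,427) and (140,388). The black groove floor runs at columns ~510–540, with white cheeks at both ends. Next I'll fit edges precisely.

```bash
python3 - <<'E'
from h import *; import pickle
f=pickle.load(open("wrist.pkl","rb")); q=np.load("back.npy")
g=cv2.cvtColor(f["image"],cv2.COLOR_RGB2GRAY)
def rect(z):
    gx,gy=np.mgrid[470:690:0.4,-330:-30:0.4]; uv=px(f,np.stack([gx,gy,0*gx+z],-1)).astype(np.float32)
    return cv2.GaussianBlur(cv2.remap(g,uv[...,0],uv[...,1],cv2.INTER_CUBIC).astype(np.float32),(0,0),1.5)
def edges(z,xs,lo,hi,sign):
    im=rect(z); d=np.gradient(im,axis=1)*sign; out=[]
    for x in xs:
        r=int((x-470)/.4); a,b=int((lo+330)/.4),int((hi+330)/.4); out.append(-330+.4*(a+np.argmax(d[r,a:b])))
    out=np.array(out); p=np.polyfit(xs,out,1); k=abs(out-np.polyval(p,xs))<1.5; p=np.polyfit(xs[k],out[k],1); return p,k.mean(),np.std(out[k]-np.polyval(p,xs[k]))
xs=np.arange(530,640,2.)
for nm,z,lo,hi,s in [("lip rear edge z60",60,-140,-118,-1),("rearwall front z63",63,-124,-105,1)]:
    p,k,e=edges(z,xs,lo,hi,s); print(nm,"slope",p[0],"y at 570",np.polyval(p,570),k,e)
p,k,e=edges(68,np.arange(500,610,2.),-285,-245,-1); print("near",p[0],np.polyval(p,560),k,e)
im=rect(68)
# far edge of pane against white lip
p,k,e=edges(68,np.arange(510,640,2.),-152,-122,1); print("far",p[0],np.polyval(p,570),k,e)
# side edges along x: transpose
d=np.gradient(im,axis=0)
for nm,lo,hi,s in [("sideL",470,505,-1),("sideH",605,660,1)]:
    ys=np.arange(-245,-155,2.); out=[]
    for y in ys:
        c=int((y+330)/.4); a,b=int((lo-470)/.4),int((hi-470)/.4); out.append(470+.4*(a+np.argmax(s*d[a:b,c])))
    out=np.array(out); p=np.polyfit(ys,out,1); k=abs(out-np.polyval(p,ys))<2; p=np.polyfit(ys[k],out[k],1); print(nm,p[0],np.polyval(p,-200),k.mean(),np.std(out[k]-np.polyval(p,ys[k])))
# backrest uprights front faces: lower envelope of y per z
for lo,hi in [(508,528),(610,645),(575,605)]:
    k=q[(q[:,0]>lo)&(q[:,0]<hi)&(q[:,2]>88)]
    if len(k)<10: print(lo,len(k)); continue
    rows=[(z,k[(k[:,2]>=z)&(k[:,2]<z+3)][:,1].min(),k[(k[:,2]>=z)&(k[:,2]<z+3)][:,0].mean()) for z in range(90,146,3) if ((k[:,2]>=z)&(k[:,2]<z+3)).any()]
    r=np.array(rows); print(lo,len(k),np.polyfit(r[:,0]+1.5,r[:,1],1), r.round(0).tolist()[::4])
E
```

```text
lip rear edge z60 slope -0.06047619047619063 y at 570 -127.90242424242423 1.0 0.16027720968163278
rearwall front z63 slope -0.03000000000000008 y at 570 -106.29999999999998 0.2909090909090909 0.14491376746189094
near -0.12696969696969682 -266.60909090909087 1.0 0.16135787441697683
far -0.11532509157509165 -137.72277472527475 0.9846153846153847 0.25187631511032116
sideL 0.12191877040036231 486.14193281824583 0.6666666666666666 0.20402915813210756
sideH 0.12173015697329788 635.9611668500518 0.9555555555555556 0.19846275728418003
508 572 [   0.37515594 -134.34128075] [[90.0, -100.0, 517.0], [102.0, -95.0, 517.0], [114.0, -91.0, 518.0], [126.0, -87.0, 518.0], [138.0, -82.0, 518.0]]
610 0
575 157 [   0.26431628 -118.09057291] [[126.0, -83.0, 585.0], [138.0, -80.0, 584.0]]
```

```bash
cat >> h.py <<'E'
from scipy.spatial.transform import Rotation as Ro
PAX=np.array([.121,.9926,0]); SAX=np.array([.0595,.9982,0])
SO=np.array([573.5,-128.1,0])
def tool(ax,pitch):   # pitch = degrees below horizontal of tool z, jaw axis in the vertical plane of ax
    a=np.radians(pitch); z=ax*np.cos(a)+[0,0,-np.sin(a)]; x=np.array([-ax[1],ax[0],0]); x/=np.linalg.norm(x); z/=np.linalg.norm(z)
    return np.stack([x,np.cross(z,x),z],1)
def go(s,pos,R):
    t=(np.array(pos)-s['tool_pos'])/300; r=(Ro.from_matrix(R)*Ro.from_matrix(s['ee_rot']).inv()).as_rotvec(degrees=True)/360
    print("travel",t.round(4),"rot",r.round(4),"mm",(t*300).round(1),"deg",(r*360).round(1))
E
python3 - <<'E'
from plant import *
from h import *
s=observe(); R=tool(PAX,25); N=np.array([553.1,-266.2,64]); print(R.round(3))
go(s,N-60*R[:,2]+[0,0,110],R)
E
```

```text
[[-0.993  0.051  0.11 ]
 [ 0.121  0.42   0.9  ]
 [ 0.     0.906 -0.423]]
travel [ 0.0095 -0.0773 -0.5607] rot [ 0.1807  0.0233 -0.071 ] mm [   2.8  -23.2 -168.2] deg [ 65.    8.4 -25.6]
```

Request:
{"fn": "move_arm", "kwargs": {
  "commands": [
    {"travel": [0,0,0],"rot": [0.01,0.001,-0.004]},
    {"travel": [0,-0.01,0],"rot": [0.025,0.003,-0.01]},
    {"travel": [0,-0.02,0],"rot": [0.04,0.005,-0.016]},
    {"travel": [0,-0.03,0],"rot": [0.055,0.007,-0.022]},
    {"travel": [0,-0.04,-0.02],"rot": [0.07,0.009,-0.028]},
    {"travel": [0,-0.05,-0.04],"rot": [0.085,0.011,-0.034]},
    {"travel": [0,-0.06,-0.06],"rot": [0.1,0.013,-0.04]},
    {"travel": [0,-0.08,-0.08],"rot": [0.112,0.0145,-0.044]}
  ],
  "jaw": 35
}}

```text
time: 2.15
tool_pos: [542.5, -322.9, 343.8]
ee_rot: [[-0.996, -0.091, 0.012], [-0.06, 0.755, 0.653], [-0.069, 0.65, -0.757]]
wrist_force: [0.6, -0.2, 0.1]
width: 30.2
grip_force: 0.0
```

Request:
{"fn": "move_arm", "kwargs": {
  "commands": [
    {"travel": [0,0,-0.04],"rot": [0.01,0.001,-0.004]},
    {"travel": [0,0,-0.1],"rot": [0.025,0.003,-0.01]},
    {"travel": [0,0,-0.17],"rot": [0.038,0.005,-0.015]},
    {"travel": [0,0,-0.25],"rot": [0.05,0.006,-0.02]},
    {"travel": [0,0,-0.33],"rot": [0.06,0.008,-0.024]},
    {"travel": [0,0,-0.4],"rot": [0.068,0.009,-0.027]},
    {"travel": [0,0,-0.45],"rot": [0.0687,0.0088,-0.027]},
    {"travel": [0,0,-0.48],"rot": [0.0687,0.0088,-0.027]}
  ]
}}

```text
time: 2.82
tool_pos: [542.0, -322.3, 196.8]
ee_rot: [[-0.992, 0.056, 0.112], [0.125, 0.417, 0.9], [0.004, 0.907, -0.421]]
wrist_force: [-0.3, 0.3, -0.5]
width: 29.9
grip_force: 0.0
```

```bash
python3 - <<'E'
from plant import *
from h import *
s=observe(); R=tool(PAX,25); N=np.array([553.1,-266.2,64]); print(s['joints'],s['width'],s['tool_pos'])
go(s,N-60*R[:,2],R)
f=grab_frame("side"); cv2.imwrite("pics/s2.png",f["image"][:,:,::-1])
E
```

```text
[ -44.46277466   43.91337126   27.06624131  -52.02025048 -113.90673247
  -56.4948528 ] 29.912962752922873 [ 541.95617636 -322.27465852  196.77570112]
travel [ 0.0152  0.007  -0.3581] rot [-0.0004 -0.0005  0.0006] mm [   4.6    2.1 -107.4] deg [-0.1 -0.2  0.2]
```

View pics/s2.png

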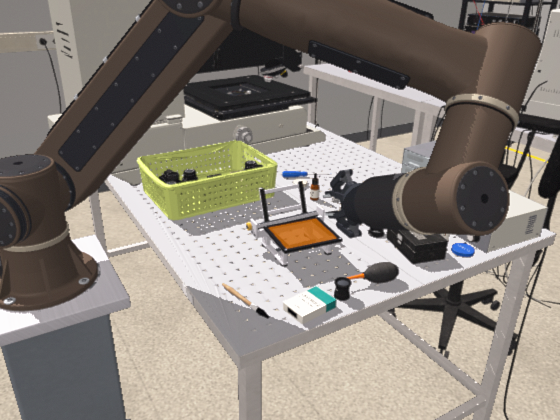

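The side view shows the gripper, pitched, at (350,200), nearer the camera than the pane. The pane is at (300,232), and the loupe and blower are at (343,288) and (380,272). The path is clear, so I descend to the pre-grasp pose.

Request:
{"fn": "move_arm", "kwargs": {
  "commands": [
    {"travel": [0,0,-0.04],"rot": [0,0,0]},
    {"travel": [0.01,0,-0.09],"rot": [0,0,0]},
    {"travel": [0.015,0.007,-0.15],"rot": [0,0,0]},
    {"travel": [0.015,0.007,-0.21],"rot": [0,0,0]},
    {"travel": [0.015,0.007,-0.27],"rot": [0,0,0]},
    {"travel": [0.015,0.007,-0.32],"rot": [0,0,0]},
    {"travel": [0.015,0.007,-0.35],"rot": [0,0,0]},
    {"travel": [0.015,0.007,-0.358],"rot": [0,0,0]}
  ]
}}

```text
time: 3.53
tool_pos: [547.5, -318.3, 90.0]
ee_rot: [[-0.993, 0.054, 0.109], [0.122, 0.417, 0.901], [0.003, 0.907, -0.421]]
wrist_force: [0.0, -0.0, -0.2]
width: 29.9
grip_force: 0.0
```

```bash
python3 - <<'E'
from plant import *
from h import *
s=observe(); R=tool(PAX,25); N=np.array([553.1,-266.2,64]); print(s['tool_pos'],s['wrist_force'])
go(s,N,R)
f=grab_frame("side"); im=f["image"][130:340,200:460,::-1]; a=cv2.resize(im,None,fx=2,fy=2,interpolation=cv2.INTER_CUBIC)
f=grab_frame("wrist"); b=cv2.resize(f["image"][::-1,::-1,::-1],(0,0),fx=.5,fy=.5)
import numpy as np
c=np.zeros((420,800,3),np.uint8); c[:,:520]=a; c[:210,520:800]=b; cv2.imwrite("pics/s3.png",c)
E
```

```text
[ 547.47959083 -318.29540426   89.98831516] [ 0.02764421 -0.03862872 -0.20012785]
travel [ 0.0187  0.1737 -0.0866] rot [-0.0004 -0.0005  0.0002] mm [  5.6  52.1 -26. ] deg [-0.1 -0.2  0.1]
```

View pics/s3.png

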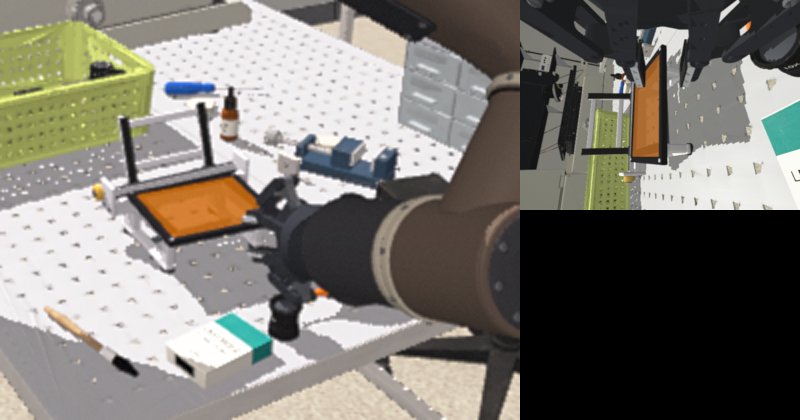

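The gripper straddles the level of the near edge and clears the loupe. Next I advance so that the jaws cage the edge.

Request:
{"fn": "move_arm", "kwargs": {
  "commands": [
    {"travel": [0.002,0.02,-0.01],"rot": [0,0,0]},
    {"travel": [0.005,0.045,-0.022],"rot": [0,0,0]},
    {"travel": [0.008,0.07,-0.035],"rot": [0,0,0]},
    {"travel": [0.01,0.095,-0.047],"rot": [0,0,0]},
    {"travel": [0.013,0.12,-0.06],"rot": [0,0,0]},
    {"travel": [0.016,0.145,-0.072],"rot": [0,0,0]},
    {"travel": [0.018,0.165,-0.082],"rot": [0,0,0]},
    {"travel": [0.0187,0.1737,-0.0866],"rot": [0,0,0]}
  ]
}}

```text
time: 4.3
tool_pos: [553.8, -265.5, 66.4]
ee_rot: [[-0.993, 0.052, 0.11], [0.121, 0.419, 0.9], [0.001, 0.906, -0.422]]
wrist_force: [-0.5, -0.4, -0.6]
width: 29.7
grip_force: 0.0
```

```bash
python3 - <<'E'
from plant import *
from h import *
s=observe(); R=tool(PAX,25); N=np.array([553.1,-266.2,64]); print(s['tool_pos'],s['wrist_force'],s['torque'])
a=np.radians(25); go(s,N+130*((1-np.cos(a))*PAX+[0,0,np.sin(a)]),R)
f=grab_frame("wrist"); print(f["t"])
p=px(f,s['tool_pos']); print(p)
b=f["image"][0:420,:,::-1]; cv2.imwrite("pics/w4.png",b)
E
```

```text
[ 553.798504   -265.52216398   66.42466848] [-0.51987922 -0.35367899 -0.58001729] [-2.87388165  0.38388256 -0.01161527]
travel [0.0026 0.038  0.1751] rot [-0.     -0.0001  0.0001] mm [ 0.8 11.4 52.5] deg [-0. -0.  0.]
[  22.38804813 -587.37334978  195.33091628]
[273.00716988 268.41274482]
```

View pics/w4.png

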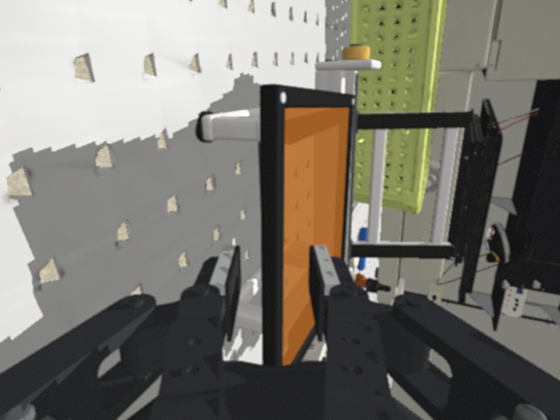

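The pane's near edge (px 262–285) sits between the lower finger (240) and the upper finger (315), as wanted. Now I lift gently along the arc.

Request:
{"fn": "move_arm", "kwargs": {
  "commands": [
    {"travel": [0,0,0.005],"rot": [0,0,0]},
    {"travel": [0,0.001,0.014],"rot": [0,0,0]},
    {"travel": [0,0.003,0.025],"rot": [0,0,0]},
    {"travel": [0,0.005,0.037],"rot": [0,0,0]},
    {"travel": [0,0.007,0.05],"rot": [0,0,0]},
    {"travel": [0,0.009,0.063],"rot": [0,0,0]},
    {"travel": [0.001,0.011,0.076],"rot": [0,0,0]},
    {"travel": [0.001,0.013,0.088],"rot": [0,0,0]}
  ]
}}

```text
time: 5.02
tool_pos: [554.1, -263.1, 93.9]
ee_rot: [[-0.993, 0.051, 0.111], [0.122, 0.42, 0.899], [-0.0, 0.906, -0.423]]
wrist_force: [-0.0, -0.3, -0.2]
width: 29.8
grip_force: 0.0
```

Request:
{"fn": "move_arm", "kwargs": {
  "commands": [
    {"travel": [0,0.003,0.012],"rot": [0,0,0]},
    {"travel": [0,0.006,0.025],"rot": [0,0,0]},
    {"travel": [0,0.01,0.038],"rot": [0,0,0]},
    {"travel": [0.001,0.014,0.051],"rot": [0,0,0]},
    {"travel": [0.001,0.018,0.064],"rot": [0,0,0]},
    {"travel": [0.001,0.022,0.075],"rot": [0,0,0]},
    {"travel": [0.001,0.025,0.084],"rot": [0,0,0]},
    {"travel": [0.001,0.025,0.088],"rot": [0,0,0]}
  ]
}}

```text
time: 5.68
tool_pos: [554.4, -255.4, 120.2]
ee_rot: [[-0.993, 0.051, 0.111], [0.122, 0.42, 0.899], [-0.001, 0.906, -0.423]]
wrist_force: [-0.5, -0.4, -0.3]
width: 29.8
grip_force: 0.0
```

Request:
{"fn": "move_arm", "kwargs": {
  "commands": [
    {"travel": [0,0,0],"rot": [0,0,0]},
    {"travel": [0,0,0],"rot": [0,0,0]},
    {"travel": [0,0,0],"rot": [0,0,0]},
    {"travel": [0,0,0],"rot": [0,0,0]},
    {"travel": [0,0,0],"rot": [0,0,0]},
    {"travel": [0,0,0],"rot": [0,0,0]},
    {"travel": [0,0,0],"rot": [0,0,0]},
    {"travel": [0,0,0],"rot": [0,0,0]}
  ],
  "jaw": 20
}}

```text
time: 6.35
tool_pos: [554.3, -255.5, 119.6]
ee_rot: [[-0.993, 0.052, 0.111], [0.122, 0.42, 0.899], [0.0, 0.906, -0.423]]
wrist_force: [0.1, 0.4, 0.1]
width: 17.2
grip_force: 0.0
```

```bash
python3 - <<'E'
from plant import *
from h import *
s=observe(); print(s['tool_pos'],s['wrist_force'],s['torque'],s['width'])
f=grab_frame("wrist")
cv2.imwrite("pics/w5.png",f["image"][:,:,::-1])
E
```

```text
[ 554.29800919 -255.52223115  119.56305666] [0.08653032 0.40940967 0.08917365] [-2.89187207  0.36655656  0.00778629] 17.159781485534044
```

View pics/w5.png

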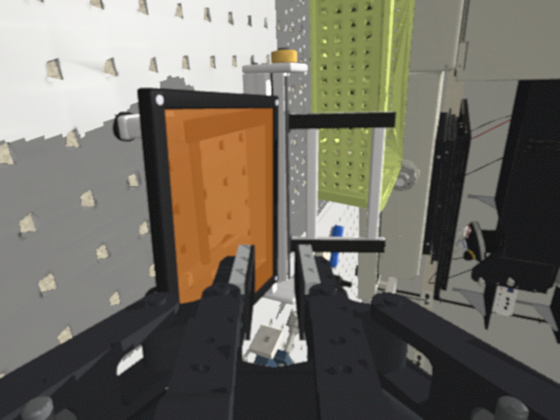

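The view shows the pane still flat, with its near edge at px 145–175 and both fingers to its right. The lower finger wedged it forward and slipped off. I'll measure where the pane is now.

```bash
python3 - <<'E'
from plant import *
from h import *
f=grab_frame("wrist"); P=cloud(f)
def ray(u,v,z):
    C=-f["R"].T@f["t"]; d=f["R"].T@np.array([(u-f["cx"])/f["fx"],(v-f["cy"])/f["fy"],1]); return (C+d*(z-C[2])/d[2])
hsv=cv2.cvtColor(f["image"],cv2.COLOR_RGB2HSV)
m=(hsv[...,0]<18)&(hsv[...,1]>150)&(hsv[...,2]>50)
n,l,st,c=cv2.connectedComponentsWithStats(m.astype(np.uint8)); i=1+np.argmax(st[1:,4]); q=P[l==i]
A=np.c_[q[:,:2]-q[:,:2].mean(0),np.ones(len(q))]; co=np.linalg.lstsq(A,q[:,2],rcond=None)[0]; print("plane slope,z",co)
v,u=np.nonzero(l==i); X=np.array([ray(a,b,66.5)[:2] for a,b in zip(u,v)])
# near amber border (min y per x) and far border
for lo in range(480,580,10):
    k=X[(X[:,0]>lo)&(X[:,0]<lo+10)]
    if len(k): print(lo+5,k[:,1].min().round(1),k[:,1].max().round(1))
print("min x",X[:,0].min())
g=cv2.cvtColor(f["image"],cv2.COLOR_RGB2GRAY)
gx,gy=np.mgrid[475:600:0.5,-300:-60:0.5]; uv=px(f,np.stack([gx,gy,0*gx+68],-1)).astype(np.float32)
im=cv2.GaussianBlur(cv2.remap(g,uv[...,0],uv[...,1],cv2.INTER_CUBIC).astype(np.float32),(0,0),1.5); d=np.gradient(im,axis=1)
for x in range(500,560,10):
    r=int((x-475)*2); a=-300+.5*np.argmin(d[r,:150]); print("near edge",x,a)
E
```

```text
plane slope,z [-1.77025742e-02 -7.43982405e-02  6.72004733e+01]
485 -247.5 -236.5
495 -249.0 -157.3
505 -250.3 -137.2
515 -251.4 -138.1
525 -252.8 -138.5
535 -254.1 -139.7
545 -255.1 -140.1
555 -256.6 -141.9
565 -257.8 -142.6
575 -259.0 -145.7
min x 488.5312303739153
near edge 500 -266.0
near edge 510 -267.0
near edge 520 -268.5
near edge 530 -269.5
near edge 540 -271.0
near edge 550 -272.0
```

```bash
python3 - <<'E'
from plant import *
from h import *
s=observe(); f=grab_frame("wrist"); P=cloud(f); Rt=s['ee_rot']; T=(P-s['tool_pos'])@Rt
for (u,v) in [(245,250),(245,262),(240,280),(240,320),(300,250),(305,262),(310,300)]: print(u,v,P[v,u].round(1),"tool",T[v,u].round(1))
for (u,v) in [(150,100),(155,150),(160,200),(165,250),(172,290),(270,110),(272,200)]: print("frame",u,v,P[v,u].round(1),"tool",T[v,u].round(1))
m=(np.abs(T[...,0])<14)&(np.abs(T[...,1])<25)&(T[...,2]>-10)&(T[...,2]<60)&(f["range_z"]>0)
k=T[m]; print(len(k)); 
for y0 in range(-25,25,5):
    q=k[(k[:,1]>=y0)&(k[:,1]<y0+5)]; 
    if len(q): print(y0,len(q),q[:,2].max().round(1),q[:,0].min().round(),q[:,0].max().round())
E
```

```text
245 250 [ 541.6 -264.9  112.2] tool [ 11.4 -11.4  -6.7]
245 262 [ 540.3 -274.9  117.9] tool [ 11.6 -10.4 -18.3]
240 280 [ 538.8 -287.6  123.2] tool [ 11.4 -11.  -32.1]
240 320 [ 540.  -303.7  132.4] tool [  8.3  -9.4 -50.3]
300 250 [ 542.7 -255.7  132.4] tool [11.5 10.9 -6.8]
305 262 [ 541.9 -264.7  137.9] tool [ 11.2  12.1 -17.4]
310 300 [ 537.4 -291.1  149.2] tool [ 12.5  11.1 -46.4]
frame 150 100 [ 483.7 -256.1   67.3] tool [ 70.  -51.3  13.8]
frame 155 150 [ 503.9 -259.8   68.7] tool [ 49.5 -50.5  12.1]
frame 160 200 [ 526.5 -261.2   67.7] tool [ 26.9 -50.8  13.8]
frame 165 250 [ 550.3 -264.5   68.4] tool [  2.9 -50.4  13.1]
frame 172 290 [ 572.9 -264.3   67.9] tool [-19.5 -49.6  16. ]
frame 270 110 [ 503.5 -140.5   66.5] tool [ 64.5  -2.5 120.3]
frame 272 200 [ 570.6 -145.2   66.3] tool [ -2.8  -1.1 123.5]
668
-25 15 -5.2 7.0 8.0
-20 80 -3.1 7.0 8.0
-15 97 -0.5 11.0 12.0
-10 144 3.6 -11.0 12.0
5 118 3.3 -10.0 12.0
10 105 -0.4 11.0 12.0
15 72 -1.1 7.0 12.0
20 37 -2.9 6.0 8.0
```

The depth readings put the visible fingertips only about 4 mm ahead of the TCP, so they never got under the pane. I'll re-enter about 25 mm deeper, pitched 20°, with the jaws opened wider.

```bash
python3 - <<'E'
from plant import *
from h import *
s=observe(); R=tool(PAX,20); N=np.array([553.2,-264.6,64.])
go(s,N-45*R[:,2]+[0,0,3],R)
E
```

```text
travel [-0.0207 -0.1701 -0.1241] rot [ 0.0139 -0.0017  0.0002] mm [ -6.2 -51.  -37.2] deg [ 5.  -0.6  0.1]
```

Request:
{"fn": "move_arm", "kwargs": {
  "commands": [
    {"travel": [-0.003,-0.03,0],"rot": [0,0,0]},
    {"travel": [-0.008,-0.07,0],"rot": [0.003,0,0]},
    {"travel": [-0.014,-0.12,0],"rot": [0.006,-0.001,0]},
    {"travel": [-0.0207,-0.16,0],"rot": [0.01,-0.0015,0]},
    {"travel": [-0.0207,-0.17,-0.03],"rot": [0.0139,-0.0017,0]},
    {"travel": [-0.0207,-0.17,-0.07],"rot": [0.0139,-0.0017,0]},
    {"travel": [-0.0207,-0.17,-0.11],"rot": [0.0139,-0.0017,0]},
    {"travel": [-0.0207,-0.17,-0.124],"rot": [0.0139,-0.0017,0]}
  ],
  "jaw": 45
}}

```text
time: 7.17
tool_pos: [547.5, -305.8, 79.8]
ee_rot: [[-0.992, 0.044, 0.114], [0.122, 0.337, 0.933], [0.003, 0.94, -0.34]]
wrist_force: [0.4, 0.8, 0.1]
width: 38.4
grip_force: 0.0
```

```bash
python3 - <<'E'
from plant import *
from h import *
s=observe(); R=tool(PAX,20); N=np.array([553.2,-264.6,64.]); print(s['width'],s['tool_pos'])
go(s,N+25*R[:,2]+[0,0,3],R)
E
```

```text
38.42668491714793 [ 547.53661675 -305.75475183   79.81580681]
travel [ 0.0284  0.2149 -0.0712] rot [-0.0003 -0.0004  0.0002] mm [  8.5  64.5 -21.4] deg [-0.1 -0.1  0.1]
```

Request:
{"fn": "move_arm", "kwargs": {
  "commands": [
    {"travel": [0.003,0.02,-0.007],"rot": [0,0,0]},
    {"travel": [0.007,0.05,-0.017],"rot": [0,0,0]},
    {"travel": [0.011,0.08,-0.027],"rot": [0,0,0]},
    {"travel": [0.015,0.11,-0.037],"rot": [0,0,0]},
    {"travel": [0.019,0.14,-0.047],"rot": [0,0,0]},
    {"travel": [0.023,0.17,-0.057],"rot": [0,0,0]},
    {"travel": [0.027,0.2,-0.067],"rot": [0,0,0]},
    {"travel": [0.0284,0.2149,-0.0712],"rot": [0,0,0]}
  ]
}}

```text
time: 7.83
tool_pos: [557.6, -239.2, 64.7]
ee_rot: [[-0.993, 0.037, 0.113], [0.119, 0.338, 0.934], [-0.004, 0.94, -0.34]]
wrist_force: [0.7, 2.7, 4.4]
width: 38.4
grip_force: 0.0
```

```bash
cat >> h.py <<'E'
def look(s,f):
    P=cloud(f); T=(P-s['tool_pos'])@s['ee_rot']; hsv=cv2.cvtColor(f["image"],cv2.COLOR_RGB2HSV)
    m=(hsv[...,0]<18)&(hsv[...,1]>150)&(hsv[...,2]>50)
    n,l,st,c=cv2.connectedComponentsWithStats(m.astype(np.uint8)); i=1+np.argmax(st[1:,4]); q=P[l==i]
    mu=q.mean(0); nrm=np.linalg.svd(q-mu,full_matrices=False)[2][2]; nrm*=np.sign(nrm@s['ee_rot'][:,1]); print("amber n",len(q),"mean",mu.round(1),"normal",nrm.round(3),"in tool",(nrm@s['ee_rot']).round(3))
    t=T[l==i]; print("amber tool z range",np.percentile(t[:,2],[1,99]).round(1),"y",np.percentile(t[:,1],[1,50,99]).round(1))
    return P,T
E
python3 - <<'E'
from plant import *
from h import *
s=observe(); print(s['width'],s['tool_pos'],s['wrist_force'])
f=grab_frame("wrist"); P,T=look(s,f)
m=(np.abs(T[...,0])<14)&(np.abs(T[...,1])<35)&(T[...,2]>-60)&(T[...,2]<60)&(f["range_z"]>0)
k=T[m]
for y0 in range(-35,35,5):
    q=k[(k[:,1]>=y0)&(k[:,1]<y0+5)]
    if len(q): print(y0,len(q),q[:,2].min().round(1),q[:,2].max().round(1),q[:,0].min().round(),q[:,0].max().round())
E
```

```text
38.353023769065 [ 557.60586253 -239.16293309   64.72207523] [0.74114929 2.74988719 4.44839739]
amber n 14431 mean [ 548.7 -213.3   66.8] normal [0.009 0.035 0.999] in tool [-0.009  0.952 -0.306]
amber tool z range [-19.5  87.3] y [-3.4  8.4 33.6]
-35 667 -53.9 -4.0 -6.0 13.0
-30 804 -57.9 -2.5 7.0 14.0
-25 1327 -56.4 -1.3 -11.0 14.0
-20 1220 -54.9 2.3 -11.0 13.0
-15 537 -26.1 -22.1 -14.0 14.0
-10 945 -27.2 -21.9 -14.0 14.0
-5 880 -24.1 -4.0 -14.0 14.0
0 636 -5.6 9.8 -14.0 14.0
5 494 8.0 23.1 -14.0 14.0
10 402 21.9 36.7 -14.0 14.0
15 1235 -54.6 50.9 -14.0 14.0
20 1600 -55.8 60.0 -14.0 14.0
25 848 -57.3 -1.3 7.0 14.0
30 633 -56.4 -4.2 -2.0 13.0
```

```bash
python3 - <<'E'
from plant import *
from h import *
s=observe(); print(s['tool_pos'],s['wrist_force'],s['torque'],s['joint_vel'])
f=grab_frame("side"); P=cloud(f)
for nm,X in [("loupe",(539,-373,29)),("tissue",(454,-374,21))]: print(nm,px(f,np.array(X,float)).round())
s=observe(); print(s['tool_pos'],s['wrist_force'])
cv2.imwrite("pics/s6.png",cv2.resize(f["image"][150:340,220:460,::-1],None,fx=3,fy=3,interpolation=cv2.INTER_CUBIC))
E
```

```text
[ 557.58693846 -238.9450989    63.40249346] [0.18658982 1.29066803 0.64388028] [-2.66516166  0.29937415  0.04648845] [-0.62015119  1.34029532  0.76370673  1.47950853  1.03678837 -0.35049512]
loupe [337. 283.]
tissue [304. 298.]
[ 557.29634094 -239.90844716   62.58519982] [0.30907459 0.22189885 0.75777349]
```

View pics/s6.png

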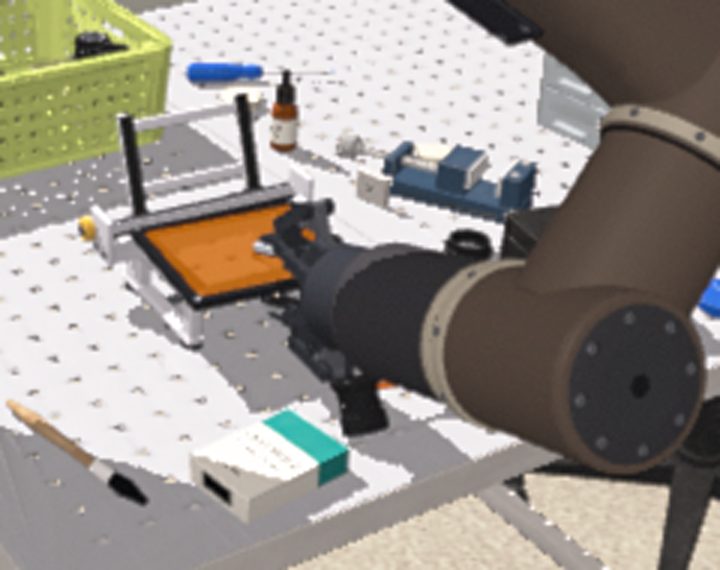

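The side view shows the upper finger over the pane at crop px (265,245) and the lower one hidden beneath, with the loose things in place. Now I lift again.

Request:
{"fn": "move_arm", "kwargs": {
  "commands": [
    {"travel": [0,0,0.01],"rot": [0,0,0]},
    {"travel": [0,0.002,0.025],"rot": [0,0,0]},
    {"travel": [0,0.004,0.042],"rot": [0,0,0]},
    {"travel": [0,0.007,0.06],"rot": [0,0,0]},
    {"travel": [0,0.01,0.078],"rot": [0,0,0]},
    {"travel": [0,0.014,0.096],"rot": [0,0,0]},
    {"travel": [0,0.018,0.115],"rot": [0,0,0]},
    {"travel": [0,0.02,0.125],"rot": [0,0,0]}
  ]
}}

```text
time: 8.6
tool_pos: [556.8, -236.1, 99.6]
ee_rot: [[-0.993, 0.041, 0.115], [0.122, 0.34, 0.933], [-0.001, 0.94, -0.342]]
wrist_force: [-0.4, 0.1, -0.7]
width: 38.4
grip_force: 0.7
```

```bash
python3 - <<'E'
from plant import *
from h import *
s=observe(); print(s['width'],s['tool_pos'],s['wrist_force'])
f=grab_frame("wrist"); P,T=look(s,f)
E
```

```text
38.423948978592605 [ 556.75089961 -236.07331318   99.57449205] [-0.39555125  0.06908256 -0.69855052]
amber n 7593 mean [ 551.3 -205.8   83.2] normal [0.033 0.238 0.971] in tool [-0.005  0.994 -0.107]
amber tool z range [-14.6  99.9] y [-10.5  -6.2   3.3]
```

The pane is tipped 14° and resting on the lower finger. I close the jaws in two stages.

Request:
{"fn": "move_arm", "kwargs": {
  "commands": [
    {"travel": [0,0,0],"rot": [0,0,0]},
    {"travel": [0,0,0],"rot": [0,0,0]},
    {"travel": [0,0,0],"rot": [0,0,0]},
    {"travel": [0,0,0],"rot": [0,0,0]},
    {"travel": [0,0,0],"rot": [0,0,0]},
    {"travel": [0,0,0],"rot": [0,0,0]},
    {"travel": [0,0,0],"rot": [0,0,0]},
    {"travel": [0,0,0],"rot": [0,0,0]}
  ],
  "jaw": 18
}}

```text
time: 9.32
tool_pos: [556.6, -236.0, 98.4]
ee_rot: [[-0.993, 0.042, 0.115], [0.122, 0.339, 0.933], [0.0, 0.94, -0.342]]
wrist_force: [-0.7, -0.0, -0.8]
width: 15.2
grip_force: 0.7
```

Request:
{"fn": "move_arm", "kwargs": {
  "commands": [
    {"travel": [0,0,0],"rot": [0,0,0]},
    {"travel": [0,0,0],"rot": [0,0,0]},
    {"travel": [0,0,0],"rot": [0,0,0]},
    {"travel": [0,0,0],"rot": [0,0,0]},
    {"travel": [0,0,0],"rot": [0,0,0]},
    {"travel": [0,0,0],"rot": [0,0,0]},
    {"travel": [0,0,0],"rot": [0,0,0]},
    {"travel": [0,0,0],"rot": [0,0,0]}
  ],
  "jaw": 0
}}

```text
time: 9.98
tool_pos: [556.6, -235.9, 98.7]
ee_rot: [[-0.993, 0.042, 0.115], [0.122, 0.339, 0.933], [-0.0, 0.94, -0.341]]
wrist_force: [0.7, -0.6, 3.6]
width: 6.6
grip_force: 60.8
```

```bash
python3 - <<'E'
from plant import *
from h import *
s=observe(); print(s['width'],s['grip_force'],s['tool_pos'],s['wrist_force'],s['torque'])
f=grab_frame("wrist"); P,T=look(s,f)
E
```

```text
6.63011153811315 60.849435925483704 [ 556.60942872 -235.92116615   98.74704497] [ 0.66379352 -0.6055252   3.60382132] [-1.15119265  0.17533592  0.0209287 ]Traceback (most recent call last):
  File "<stdin>", line 4, in <module>
  File "h.py", line 20, in look
    n,l,st,c=cv2.connectedComponentsWithStats(m.astype(np.uint8)); i=1+np.argmax(st[1:,4]); q=P[l==i]
                                                                       ~~~~~~~~~^^^^^^^^^^
    return _wrapfunc(a, 'argmax', axis=axis, out=out, **kwds)
    return bound(*args, **kwds)
ValueError: attempt to get argmax of an empty sequence
```

```bash
python3 - <<'E'
from plant import *
from h import *
for n in ("side","scene"):
    s=observe(); f=grab_frame(n); P,T=look(s,f)
    print(np.percentile(T[(np.abs(T[...,1])<7)&(np.abs(T[...,0])<80)&(T[...,2]>20)&(T[...,2]<125)],[0.5,50,99.5],axis=0).round(1))
E
```

```text
amber n 317 mean [ 541.2 -179.8   82.7] normal [0.037 0.326 0.945] in tool [ 0.003  1.    -0.014]
amber tool z range [ -9.  105.8] y [1.4 3.3 5.3]
[[-51.9  -5.4  20.7]
 [ 32.4   3.6  73.8]
 [ 78.7   6.5 124.8]]
amber n 1398 mean [ 553.  -190.8   89.6] normal [ 0.127 -0.398  0.909] in tool [-0.175  0.724 -0.667]
amber tool z range [ -8.5 104.1] y [-1.1  3.   7.5]
[[-73.5  -6.3  20.7]
 [ 11.6   3.4  64.1]
 [ 76.8   6.9 122.3]]
```

The pane is gripped and aligned with the tool, its far edge about 112 mm ahead of the TCP. I'll compute the lift and the tip-up waypoints, pivoting about the foot.

```bash
cat >> h.py <<'E'
L=112.5
def pose(fx,fz,pitch,ax=SAX,fy=0.):   # foot (stand x,z; lateral y) -> TCP
    R=tool(ax,pitch); F=SO+SAX*fx+np.array([-SAX[1],SAX[0],0])*fy+[0,0,fz]; return F-L*R[:,2],R
def rows(p0,R0,wps):
    for fx,fz,pt,fy in wps:
        p,R=pose(fx,fz,pt,fy=fy); t=(p-p0)/300; r=(Ro.from_matrix(R)*Ro.from_matrix(R0).inv()).as_rotvec(degrees=True)/360
        print('{"travel":',t.round(3).tolist(),', "rot":',r.round(4).tolist(),'},')
def foot(s):
    F=s['tool_pos']+L*s['ee_rot'][:,2]-SO; z=s['ee_rot'][:,2]
    return F@SAX,F@np.array([-SAX[1],SAX[0],0]),F[2],np.degrees(np.arctan2(-z[2],z@SAX))
E
python3 - <<'E'
from plant import *
from h import *
s=observe(); p,R=s['tool_pos'],s['ee_rot']; x,y,z,pt=foot(s); print(x,y,z,pt)
e=np.array([.04,.13,.27,.43,.6,.77,.92,1])
rows(p,R,[(x+(0-x)*k,z+(88-z)*k,pt,y*(1-k)) for k in e])
p,R=pose(0,88,pt)
for a in range(3):
    print(); st=[pt+(110.6-pt)*(a+ (i+1)/8)/3 for i in range(8)]
    rows(p,R,[(0,88,q,0) for q in st]); p,R=pose(0,88,st[-1])
E
```

```text
-3.1694096152599913 3.8137655364335425 60.2501559873489 20.00824618971873
{"travel": [0.023, -0.002, 0.004] , "rot": [-0.0001, 0.0, 0.01] },
{"travel": [0.024, -0.001, 0.012] , "rot": [-0.0001, 0.0, 0.01] },
{"travel": [0.026, 0.001, 0.025] , "rot": [-0.0001, 0.0, 0.01] },
{"travel": [0.028, 0.002, 0.04] , "rot": [-0.0001, 0.0, 0.01] },
{"travel": [0.03, 0.004, 0.056] , "rot": [-0.0001, 0.0, 0.01] },
{"travel": [0.032, 0.006, 0.071] , "rot": [-0.0001, 0.0, 0.01] },
{"travel": [0.034, 0.007, 0.085] , "rot": [-0.0001, 0.0, 0.01] },
{"travel": [0.035, 0.008, 0.093] , "rot": [-0.0001, 0.0, 0.01] },

{"travel": [0.001, 0.009, 0.023] , "rot": [-0.0105, 0.0006, 0.0] },
{"travel": [0.001, 0.02, 0.045] , "rot": [-0.0209, 0.0012, 0.0] },
{"travel": [0.002, 0.032, 0.067] , "rot": [-0.0314, 0.0019, -0.0] },
{"travel": [0.003, 0.046, 0.087] , "rot": [-0.0419, 0.0025, -0.0] },
{"travel": [0.004, 0.06, 0.107] , "rot": [-0.0523, 0.0031, -0.0] },
{"travel": [0.005, 0.076, 0.126] , "rot": [-0.0628, 0.0037, -0.0] },
{"travel": [0.006, 0.094, 0.143] , "rot": [-0.0733, 0.0044, -0.0] },
{"travel": [0.007,
[... 441 characters left out ...]
0.0037, 0.0] },
{"travel": [0.009, 0.153, 0.077] , "rot": [-0.0733, 0.0044, 0.0] },
{"travel": [0.011, 0.177, 0.082] , "rot": [-0.0837, 0.005, 0.0] },

{"travel": [0.001, 0.024, 0.003] , "rot": [-0.0105, 0.0006, -0.0] },
{"travel": [0.003, 0.049, 0.005] , "rot": [-0.0209, 0.0012, -0.0] },
{"travel": [0.004, 0.074, 0.005] , "rot": [-0.0314, 0.0019, -0.0] },
{"travel": [0.006, 0.098, 0.004] , "rot": [-0.0419, 0.0025, -0.0] },
{"travel": [0.007, 0.123, 0.0] , "rot": [-0.0523, 0.0031, -0.0] },
{"travel": [0.009, 0.147, -0.004] , "rot": [-0.0628, 0.0037, 0.0] },
{"travel": [0.01, 0.171, -0.011] , "rot": [-0.0733, 0.0044, -0.0] },
{"travel": [0.012, 0.194, -0.019] , "rot": [-0.0837, 0.005, 0.0] },
```

Request:
{"fn": "move_arm", "kwargs": {
  "commands": [
    {"travel": [0.002,0,0.006],"rot": [0,0,0]},
    {"travel": [0.006,0,0.015],"rot": [0,0,0.001]},
    {"travel": [0.01,0.001,0.027],"rot": [0,0,0.003]},
    {"travel": [0.016,0.002,0.041],"rot": [0,0,0.005]},
    {"travel": [0.022,0.004,0.056],"rot": [0,0,0.007]},
    {"travel": [0.028,0.006,0.071],"rot": [0,0,0.009]},
    {"travel": [0.033,0.007,0.085],"rot": [0,0,0.01]},
    {"travel": [0.035,0.008,0.093],"rot": [0,0,0.01]}
  ]
}}

```text
time: 10.8
tool_pos: [567.8, -233.4, 127.1]
ee_rot: [[-0.998, 0.019, 0.055], [0.058, 0.342, 0.938], [-0.001, 0.94, -0.342]]
wrist_force: [0.4, -0.5, -3.3]
width: 6.5
grip_force: 59.9
```

Request:
{"fn": "move_arm", "kwargs": {
  "commands": [
    {"travel": [0,0.005,0.012],"rot": [-0.005,0.0003,0]},
    {"travel": [0.001,0.015,0.034],"rot": [-0.0155,0.0009,0]},
    {"travel": [0.002,0.03,0.062],"rot": [-0.029,0.0017,0]},
    {"travel": [0.003,0.046,0.087],"rot": [-0.0419,0.0025,0]},
    {"travel": [0.004,0.06,0.107],"rot": [-0.0523,0.0031,0]},
    {"travel": [0.005,0.076,0.126],"rot": [-0.0628,0.0037,0]},
    {"travel": [0.006,0.094,0.143],"rot": [-0.0733,0.0044,0]},
    {"travel": [0.007,0.112,0.16],"rot": [-0.0837,0.005,0]}
  ]
}}

```text
time: 11.47
tool_pos: [569.0, -200.1, 175.9]
ee_rot: [[-0.998, 0.045, 0.04], [0.06, 0.77, 0.636], [-0.002, 0.637, -0.771]]
wrist_force: [-0.0, -0.2, -2.6]
width: 6.8
grip_force: 59.7
```

Request:
{"fn": "move_arm", "kwargs": {
  "commands": [
    {"travel": [0.001,0.019,0.015],"rot": [-0.0105,0.0006,0]},
    {"travel": [0.002,0.04,0.029],"rot": [-0.0209,0.0012,0]},
    {"travel": [0.004,0.061,0.042],"rot": [-0.0314,0.0019,0]},
    {"travel": [0.005,0.083,0.053],"rot": [-0.0419,0.0025,0]},
    {"travel": [0.006,0.106,0.062],"rot": [-0.0523,0.0031,0]},
    {"travel": [0.008,0.129,0.07],"rot": [-0.0628,0.0037,0]},
    {"travel": [0.009,0.153,0.077],"rot": [-0.0733,0.0044,0]},
    {"travel": [0.011,0.177,0.082],"rot": [-0.0837,0.005,0]}
  ]
}}

```text
time: 12.13
tool_pos: [572.2, -146.4, 200.6]
ee_rot: [[-0.998, 0.058, 0.013], [0.059, 0.985, 0.164], [-0.003, 0.164, -0.986]]
wrist_force: [0.6, 0.2, -2.6]
width: 6.4
grip_force: 59.6
```

```bash
python3 - <<'E'
from plant import *
from h import *
s=observe(); print(s['tool_pos'],foot(s),s['wrist_force'],s['width'],s['joints'])
p,R=pose(0,88,80.4); go(s,p,R)
E
```

```text
[ 572.24994645 -146.42242295  200.61732877] (np.float64(0.1402737058888226), np.float64(-0.15389227342361358), np.float64(89.65007192601263), np.float64(80.53287933040818)) [ 0.55855298  0.16990976 -2.55650882] 6.424432677447374 [ -1.86907819  15.4435986   -7.42703189 -10.28144344 -67.04639311
 -87.50979593]
travel [ 0.0004 -0.0014 -0.0056] rot [ 0.0004  0.0004 -0.    ] mm [ 0.1 -0.4 -1.7] deg [ 0.1  0.2 -0. ]
```

Request:
{"fn": "move_arm", "kwargs": {
  "commands": [
    {"travel": [0.001,0.024,0.003],"rot": [-0.0105,0.0006,0]},
    {"travel": [0.003,0.049,0.005],"rot": [-0.0209,0.0012,0]},
    {"travel": [0.004,0.074,0.005],"rot": [-0.0314,0.0019,0]},
    {"travel": [0.006,0.098,0.004],"rot": [-0.0419,0.0025,0]},
    {"travel": [0.007,0.123,0],"rot": [-0.0523,0.0031,0]},
    {"travel": [0.009,0.147,-0.004],"rot": [-0.0628,0.0037,0]},
    {"travel": [0.0105,0.175,-0.012],"rot": [-0.075,0.0044,0]},
    {"travel": [0.012,0.194,-0.019],"rot": [-0.0837,0.005,0]}
  ]
}}

```text
time: 12.8
tool_pos: [575.7, -87.6, 194.1]
ee_rot: [[-0.998, 0.055, -0.018], [0.058, 0.934, -0.353], [-0.002, -0.354, -0.935]]
wrist_force: [0.3, 0.4, -3.0]
width: 6.5
grip_force: 59.7
```

```bash
python3 - <<'E'
from plant import *
from h import *
s=observe(); print(s['tool_pos'],foot(s),s['wrist_force'],s['width'])
for n in ("scene","side"):
    f=grab_frame(n); P,T=look(s,f)
    q=T[(np.abs(T[...,1])<7)&(np.abs(T[...,0])<85)&(T[...,2]>20)&(T[...,2]<135)]; print(n,np.percentile(q,[0.5,50,99.5],axis=0).round(1))
    c=px(f,np.array([575,-110,110.])); u,v=int(c[0]),int(c[1]); w=(95,70)
    cv2.imwrite(f"pics/{n}7.png",cv2.resize(f["image"][v-w[1]:v+w[1],u-w[0]:u+w[0],::-1],None,fx=4,fy=4,interpolation=cv2.INTER_CUBIC)); print(u,v)
a,b=cv2.imread("pics/scene7.png"),cv2.imread("pics/side7.png"); print(a.shape,b.shape)
cv2.imwrite("pics/both7.png",np.hstack([cv2.resize(a,(400,295)),cv2.resize(b,(400,295))]))
E
```

```text
[575.70147371 -87.64866339 194.13019896] (np.float64(0.7343101991222072), np.float64(-0.09360815963403371), np.float64(88.89711415453941), np.float64(110.70520849746305)) [ 0.33342523  0.38702222 -3.03874557] 6.476440976508102
amber n 934 mean [567.9 -95.2 155.5] normal [ 0.169  0.712 -0.682] in tool [-0.125  0.915  0.384]
amber tool z range [-6.2 94.6] y [2.6 4.6 6.8]
scene [[-72.6  -0.8  20.4]
 [  9.2   4.8  55.9]
 [ 76.5   6.9 110.6]]
247 214
amber n 2080 mean [ 566.6 -110.7  151.6] normal [-0.121  0.534  0.837] in tool [ 0.15   0.197 -0.969]
amber tool z range [ -8.7 102.5] y [-5.9 -0.5  4.7]
side [[-71.4  -6.   20.5]
 [  6.   -0.7  66.1]
 [ 77.6   5.6 112.2]]
287 200
(560, 760, 3) (560, 760, 3)
```

View pics/both7.png

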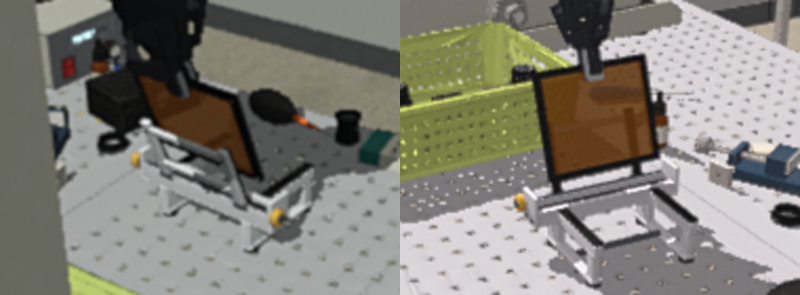

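Both views show the pane held leaning, parallel to the backrest and clear of it, with its foot above the groove. Everything else is undisturbed. Now I lower it to just above the groove floor.

```bash
python3 - <<'E'
from plant import *
from h import *
s=observe(); p,R=s['tool_pos'],s['ee_rot']; x,y,z,pt=foot(s); print(x,z)
rows(p,R,[(x+(9.0-x)*k,z+(63-z)*k,110.6,0) for k in (.05,.2,.4,.6,.8,.93,1,1)])
E
```

```text
1.4298723735508274 87.40026597516471
{"travel": [0.003, 0.001, -0.004] , "rot": [0.0002, -0.0002, -0.0005] },
{"travel": [0.003, 0.004, -0.016] , "rot": [0.0002, -0.0002, -0.0005] },
{"travel": [0.003, 0.009, -0.032] , "rot": [0.0002, -0.0002, -0.0005] },
{"travel": [0.003, 0.015, -0.049] , "rot": [0.0002, -0.0002, -0.0005] },
{"travel": [0.004, 0.02, -0.065] , "rot": [0.0002, -0.0002, -0.0005] },
{"travel": [0.004, 0.023, -0.075] , "rot": [0.0002, -0.0002, -0.0005] },
{"travel": [0.004, 0.025, -0.081] , "rot": [0.0002, -0.0002, -0.0005] },
{"travel": [0.004, 0.025, -0.081] , "rot": [0.0002, -0.0002, -0.0005] },
```

Request:
{"fn": "move_arm", "kwargs": {
  "commands": [
    {"travel": [0.003,0.001,-0.004],"rot": [0,0,0]},
    {"travel": [0.003,0.004,-0.016],"rot": [0,0,0]},
    {"travel": [0.003,0.009,-0.032],"rot": [0,0,0]},
    {"travel": [0.003,0.015,-0.049],"rot": [0,0,0]},
    {"travel": [0.004,0.02,-0.065],"rot": [0,0,0]},
    {"travel": [0.004,0.023,-0.075],"rot": [0,0,0]},
    {"travel": [0.004,0.025,-0.081],"rot": [0,0,0]},
    {"travel": [0.004,0.025,-0.081],"rot": [0,0,0]}
  ]
}}

```text
time: 13.57
tool_pos: [577.1, -81.4, 168.5]
ee_rot: [[-0.998, 0.056, -0.022], [0.06, 0.935, -0.35], [0.001, -0.351, -0.936]]
wrist_force: [-0.1, -0.8, -2.2]
width: 6.3
grip_force: 59.8
```

Request:
{"fn": "move_arm", "kwargs": {
  "commands": [
    {"travel": [0,0,0],"rot": [0,0,0]},
    {"travel": [0,0,0],"rot": [0,0,0]},
    {"travel": [0,0,0],"rot": [0,0,0]},
    {"travel": [0,-0.001,-0.002],"rot": [0,0,0]},
    {"travel": [0,-0.001,-0.003],"rot": [0,0,0]},
    {"travel": [0,-0.002,-0.005],"rot": [0,0,0]},
    {"travel": [0,-0.003,-0.007],"rot": [0,0,0]},
    {"travel": [0,-0.003,-0.007],"rot": [0,0,0]}
  ]
}}

```text
time: 14.23
tool_pos: [577.2, -82.2, 166.8]
ee_rot: [[-0.998, 0.056, -0.021], [0.06, 0.935, -0.35], [0.0, -0.351, -0.936]]
wrist_force: [1.5, -0.9, -2.7]
width: 6.8
grip_force: 59.8
```

```bash
python3 - <<'E'
from plant import *
from h import *
s=observe(); print(s['tool_pos'],foot(s),s['wrist_force'],s['torque'],s['width'])
f=grab_frame("side"); P=cloud(f)
s=observe(); print(foot(s),s['wrist_force'])
E
```

```text
[577.21461111 -82.20237781 166.83840967] (np.float64(6.5597177465812235), np.float64(-0.9383878616494281), np.float64(61.49240102217951), np.float64(110.54248057114945)) [ 1.46466595 -0.91170522 -2.6969166 ] [ 1.50025328 -0.13723365  0.01844921] 6.763735392103819
(np.float64(6.532997549354165), np.float64(-0.9930529029985213), np.float64(61.54975326697915), np.float64(110.5457915745631)) [-0.04894762 -0.18956671 -2.90561128]
```

Request:
{"fn": "move_arm", "kwargs": {
  "commands": [
    {"travel": [0,0,-0.002],"rot": [0,0,0]},
    {"travel": [0,0,-0.005],"rot": [0,0,0]},
    {"travel": [0,0,-0.007],"rot": [0,0,0]},
    {"travel": [0,0,-0.009],"rot": [0,0,0]},
    {"travel": [0,0,-0.011],"rot": [0,0,0]},
    {"travel": [0,0,-0.013],"rot": [0,0,0]},
    {"travel": [0,0,-0.013],"rot": [0,0,0]},
    {"travel": [0,0,-0.013],"rot": [0,0,0]}
  ]
}}

```text
time: 14.95
tool_pos: [577.3, -82.2, 163.0]
ee_rot: [[-0.998, 0.056, -0.021], [0.06, 0.935, -0.35], [0.0, -0.351, -0.936]]
wrist_force: [0.5, 0.5, -2.4]
width: 6.9
grip_force: 59.7
```

Request:
{"fn": "move_arm", "kwargs": {
  "commands": [
    {"travel": [0,0,-0.001],"rot": [0,0,0]},
    {"travel": [0,0,-0.002],"rot": [0,0,0]},
    {"travel": [0,0,-0.003],"rot": [0,0,0]},
    {"travel": [0,0,-0.003],"rot": [0,0,0]},
    {"travel": [0,0,-0.003],"rot": [0,0,0]},
    {"travel": [0,0,-0.003],"rot": [0,0,0]},
    {"travel": [0,0,-0.003],"rot": [0,0,0]},
    {"travel": [0,0,-0.003],"rot": [0,0,0]}
  ]
}}

```text
time: 15.62
tool_pos: [577.3, -82.2, 162.2]
ee_rot: [[-0.998, 0.056, -0.021], [0.06, 0.935, -0.35], [0.0, -0.351, -0.936]]
wrist_force: [0.2, -1.8, -2.0]
width: 6.8
grip_force: 59.7
```

```bash
python3 - <<'E'
from plant import *
from h import *
s=observe(); print(s['tool_pos'],foot(s),s['wrist_force'],s['torque'],s['width'])
E
```

```text
[577.30565754 -82.2146144  162.19515004] (np.float64(6.544902116544717), np.float64(-1.0461778709149434), np.float64(56.852141919888396), np.float64(110.5468408448287)) [ 0.22895861 -1.82136152 -1.99172682] [ 0.96508852 -0.10732591  0.00611015] 6.805763815045489
```

Request:
{"fn": "move_arm", "kwargs": {
  "commands": [
    {"travel": [0,0,-0.002],"rot": [0,0,0]},
    {"travel": [0,0,-0.003],"rot": [0,0,0]},
    {"travel": [0,0,-0.004],"rot": [0,0,0]},
    {"travel": [0,0,-0.004],"rot": [0,0,0]},
    {"travel": [0,0,-0.004],"rot": [0,0,0]},
    {"travel": [0,0,-0.004],"rot": [0,0,0]},
    {"travel": [0,0,-0.004],"rot": [0,0,0]},
    {"travel": [0,0,-0.004],"rot": [0,0,0]}
  ]
}}

```text
time: 16.28
tool_pos: [577.3, -82.2, 161.0]
ee_rot: [[-0.998, 0.056, -0.021], [0.06, 0.935, -0.35], [0.0, -0.351, -0.936]]
wrist_force: [1.1, -2.5, -0.6]
width: 6.9
grip_force: 59.7
```

Request:
{"fn": "move_arm", "kwargs": {
  "commands": [
    {"travel": [0,0,-0.002],"rot": [0,0,0]},
    {"travel": [0,0,-0.003],"rot": [0,0,0]},
    {"travel": [0,0,-0.004],"rot": [0,0,0]},
    {"travel": [0,0,-0.004],"rot": [0,0,0]},
    {"travel": [0,0,-0.004],"rot": [0,0,0]},
    {"travel": [0,0,-0.004],"rot": [0,0,0]},
    {"travel": [0,0,-0.004],"rot": [0,0,0]},
    {"travel": [0,0,-0.004],"rot": [0,0,0]}
  ]
}}

```text
time: 16.95
tool_pos: [577.3, -82.4, 159.9]
ee_rot: [[-0.998, 0.056, -0.021], [0.06, 0.935, -0.351], [0.0, -0.351, -0.936]]
wrist_force: [0.3, -4.4, 2.1]
width: 6.9
grip_force: 60.0
```

```bash
python3 - <<'E'
from plant import *
from h import *
for i in range(4):
    s=observe(); print(foot(s)[0],foot(s)[2],s['wrist_force'],s['torque']); f=grab_frame("scene")
f=grab_frame("side"); c=px(f,np.array([575,-110,110.])); g=grab_frame("scene"); e=px(g,np.array([575,-110,110.]))
def cr(f,c): u,v=int(c[0]),int(c[1]); return cv2.resize(f["image"][v-45:v+45,u-60:u+60,::-1],(400,300),interpolation=cv2.INTER_CUBIC)
cv2.imwrite("pics/b8.png",np.hstack([cr(g,e),cr(f,c)]))
E
```

```text
6.339272275617789 54.615289507251376 [ 0.33085539 -4.37523275  2.13057262] [-1.12669484 -0.09420311  0.0989299 ]
6.329297276820337 54.608208548071715 [-0.0296036  -4.77946321  1.41972345] [-1.13041853 -0.07535538  0.08731355]
6.3451284327612685 54.61684102781345 [-0.22188588 -5.12939824  1.98836301] [-1.07611609 -0.03974285  0.08994148]
6.312245496147684 54.60490414051425 [ 0.13647188 -5.56370276  2.61300656] [-1.1344826  -0.0718821   0.09396247]
```

The wrist force shows the foot seated against the floor and rear wall, about 5 N each way. I've used up my picture allowance, so from here I go by numbers only. Releasing a little now.

Request:
{"fn": "move_arm", "kwargs": {
  "commands": [
    {"travel": [0,0,0.001],"rot": [0,0,0]},
    {"travel": [0,0,0.001],"rot": [0,0,0]},
    {"travel": [0,0,0.001],"rot": [0,0,0]},
    {"travel": [0,0,0.001],"rot": [0,0,0]},
    {"travel": [0,0,0.001],"rot": [0,0,0]},
    {"travel": [0,0,0.001],"rot": [0,0,0]},
    {"travel": [0,0,0.001],"rot": [0,0,0]},
    {"travel": [0,0,0.001],"rot": [0,0,0]}
  ],
  "jaw": 18
}}

```text
time: 17.92
tool_pos: [577.3, -82.1, 160.0]
ee_rot: [[-0.998, 0.056, -0.021], [0.06, 0.935, -0.35], [0.0, -0.351, -0.936]]
wrist_force: [0.2, -0.4, 0.1]
width: 15.2
grip_force: 0.0
```

```bash
cat >> h.py <<'E'
def leanfit(f):   # pane front plane and backrest from a camera, stand frame
    P=cloud(f); Y=np.array([-SAX[1],SAX[0],0]); S=np.stack([(P-SO)@SAX,(P-SO)@Y,P[...,2]],-1)
    hsv=cv2.cvtColor(f["image"],cv2.COLOR_RGB2HSV); m=(hsv[...,0]<18)&(hsv[...,1]>150)&(hsv[...,2]>40)&(S[...,2]>60)&(S[...,2]<185)&(abs(S[...,1])<75)&(S[...,0]>-10)&(S[...,0]<80)
    q=S[m]; A=np.c_[q[:,2]-62,q[:,1],np.ones(len(q))]; co=np.linalg.lstsq(A,q[:,0],rcond=None)[0]
    for _ in range(3):
        k=abs(q[:,0]-A@co)<4; co=np.linalg.lstsq(A[k],q[k,0],rcond=None)[0]
    print("pane n",k.sum(),"lean",np.arctan(co[0]).round(4),"yaw",co[1].round(4),"x at z62",co[2].round(2),"zrange",np.percentile(q[:,2],[1,99]).round(1),"yrange",np.percentile(q[:,1],[1,99]).round(1)); return S
E
python3 - <<'E'
from plant import *
from h import *
s=observe(); print(s['width'],foot(s),s['wrist_force'],s['torque'])
for n in ("side","scene"): print(n); leanfit(grab_frame(n))
E
```

```text
15.246008097886834 (np.float64(6.700338102552044), np.float64(-1.0680890092068067), np.float64(54.67665269634202), np.float64(110.5373729806363)) [ 0.22975914 -0.3787784   0.08968527] [ 1.12298739 -0.10306667  0.02667498]
side
pane n 1818 lean 0.3569 yaw -0.0044 x at z62 6.86 zrange [ 64.2 167.7] yrange [-64.7  66.7]
scene
pane n 407 lean 0.3597 yaw -0.0018 x at z62 13.37 zrange [ 82.6 166.4] yrange [-56.5  61.4]
```

It's free: lean is 0.357–0.360 and both forces are zero. I withdraw along the pane plane.

Request:
{"fn": "move_arm", "kwargs": {
  "commands": [
    {"travel": [0,0.003,0.008],"rot": [0,0,0]},
    {"travel": [0.001,0.009,0.024],"rot": [0,0,0]},
    {"travel": [0.001,0.018,0.047],"rot": [0,0,0]},
    {"travel": [0.002,0.028,0.075],"rot": [0,0,0]},
    {"travel": [0.003,0.041,0.11],"rot": [0,0,0]},
    {"travel": [0.003,0.055,0.147],"rot": [0,0,0]},
    {"travel": [0.004,0.068,0.182],"rot": [0,0,0]},
    {"travel": [0.004,0.07,0.187],"rot": [0,0,0]}
  ]
}}

```text
time: 18.68
tool_pos: [579.9, -60.1, 219.0]
ee_rot: [[-0.998, 0.056, -0.017], [0.059, 0.935, -0.349], [-0.004, -0.35, -0.937]]
wrist_force: [0.1, 0.2, 0.9]
width: 15.4
grip_force: 0.0
```

Request:
{"fn": "move_arm", "kwargs": {
  "commands": [
    {"travel": [0,-0.05,0.03],"rot": [0.015,0,0]},
    {"travel": [0,-0.12,0.07],"rot": [0.03,0,0]},
    {"travel": [0,-0.2,0.12],"rot": [0.045,0,0]},
    {"travel": [0,-0.3,0.17],"rot": [0.06,0,0]},
    {"travel": [0,-0.4,0.22],"rot": [0.075,0,0]},
    {"travel": [0,-0.5,0.25],"rot": [0.085,0,0]},
    {"travel": [0,-0.56,0.26],"rot": [0.09,0,0]},
    {"travel": [0,-0.58,0.26],"rot": [0.09,0,0]}
  ],
  "jaw": 0
}}

```text
time: 19.35
tool_pos: [578.4, -239.6, 294.7]
ee_rot: [[-0.998, 0.061, -0.019], [0.055, 0.977, 0.207], [0.031, 0.206, -0.978]]
wrist_force: [0.5, 0.3, 0.6]
width: -0.2
grip_force: 0.0
```

```bash
python3 - <<'E'
from plant import *
from h import *; import pickle
s=observe(); print(s['tool_pos'],s['ee_rot'][:,2],s['wrist_force'])
def backfit(S,lab):
    # upright at y=+55 / -55: points behind pane, and pane-edge/upright tops
    for yc in (55,-55):
        k=S[(abs(S[...,1]-yc)<8)&(S[...,2]>75)&(S[...,2]<150)&(S[...,0]>10)&(S[...,0]<75)]
        r=np.array([(z+2,k[(k[:,2]>=z)&(k[:,2]<z+4),0].min(),k[(k[:,2]>=z)&(k[:,2]<z+4),0].max(),((k[:,2]>=z)&(k[:,2]<z+4)).sum()) for z in range(76,148,4) if ((k[:,2]>=z)&(k[:,2]<z+4)).sum()>2])
        if len(r)>4: print(lab,yc,len(k),"lean min",np.arctan(np.polyfit(r[:,0]-62,r[:,1],1)[0]).round(3),np.polyfit(r[:,0]-62,r[:,1],1)[1].round(1),"max",np.arctan(np.polyfit(r[:,0]-62,r[:,2],1)[0]).round(3),np.polyfit(r[:,0]-62,r[:,2],1)[1].round(1))
for n in ("side","scene","wrist"):
    f=grab_frame(n); pickle.dump(f,open(n+"9.pkl","wb")); print(n); S=leanfit(f); backfit(S,n+" now")
f=pickle.load(open("scene.pkl","rb")); P=cloud(f); Y=np.array([-SAX[1],SAX[0],0]); S=np.stack([(P-SO)@SAX,(P-SO)@Y,P[...,2]],-1); backfit(S,"scene start")
a=pickle.load(open("scene.pkl","rb")); b=pickle.load(open("scene9.pkl","rb"))
# loose things: image difference in their boxes (scene)
for nm,(u,v) in dict(tissue=(343,215),loupe=(316,204),blower=(285,195),brush=(363,245)).items():
    d=np.abs(a["image"][v-8:v+8,u-8:u+8].astype(int)-b["image"][v-8:v+8,u-8:u+8]).mean(); print(nm,round(d,1))
E
```

```text
[ 578.38442505 -239.6412245   294.6611915 ] [-0.01898318  0.20737111 -0.97807815] [0.49085123 0.27343979 0.59057826]
side
pane n 1904 lean 0.3554 yaw -0.0056 x at z62 6.99 zrange [ 64.6 168.4] yrange [-64.7  66.5]
side now 55 182 lean min 0.34 4.3 max 0.351 10.8
side now -55 162 lean min 0.364 2.9 max 0.383 9.1
scene
pane n 516 lean 0.3634 yaw 0.0002 x at z62 13.14 zrange [ 84.8 167.5] yrange [-64.4  61.9]
scene now 55 139 lean min 0.349 15.6 max 0.326 28.3
scene now -55 98 lean min 0.295 21.0 max 0.314 28.6
wrist
pane n 6644 lean 0.3581 yaw -0.0008 x at z62 8.45 zrange [ 64.8 168.7] yrange [-66.7  64.1]
wrist now 55 1120 lean min 0.353 7.1 max 0.359 10.2
wrist now -55 896 lean min 0.357 7.0 max 0.358 10.2
scene start 55 118 lean min 0.31 20.6 max 0.354 26.7
scene start -55 78 lean min 0.346 20.9 max 0.34 27.6
tissue 11.0
loupe 34.4
blower 7.4
brush 11.6
```

```bash
python3 - <<'E'
from h import *; import pickle
Y=np.array([-SAX[1],SAX[0],0])
for n in ("scene.pkl","scene9.pkl"):
    f=pickle.load(open(n,"rb")); P=cloud(f); S=np.stack([(P-SO)@SAX,(P-SO)@Y,P[...,2]],-1); g=f["image"].min(-1)
    m=(S[...,2]>125)&(S[...,2]<150)&(abs(S[...,1])<62)&(S[...,0]>30)&(S[...,0]<75)&(g>110); v,u=np.nonzero(m); print(n,"bar n",m.sum(),"med",np.median(S[m],0).round(2),"px",np.median(u),np.median(v))
    k=(u>0); p=np.polyfit(u,v,1); print(" bar line",p.round(3),"v at 240",np.polyval(p,240).round(2))
    for nm,c,h in [("loupe",(539,-373),(15,60)),("tissue",(454,-374),(8,40)),("blower",(647,-363),(12,60)),("brush",(352,-286),(4,30))]:
        d=50 if nm!="brush" else 80
        k=(abs(P[...,0]-c[0])<d)&(abs(P[...,1]-c[1])<d)&(P[...,2]>h[0])&(P[...,2]<h[1]); print("  ",nm,k.sum(),P[k].mean(0).round(1))
f=pickle.load(open("wrist9.pkl","rb")); P=cloud(f)
k=(abs(P[...,0]-539)<35)&(abs(P[...,1]+373)<40)&(P[...,2]>25)&(P[...,2]<50); print("wrist loupe",k.sum(),P[k].mean(0).round(1) if k.any() else "")
f=pickle.load(open("wrist.pkl","rb")); P=cloud(f)
k=(abs(P[...,0]-539)<35)&(abs(P[...,1]+373)<40)&(P[...,2]>25)&(P[...,2]<50); print("wrist loupe start",k.sum(),P[k].mean(0).round(1))
E
```

```text
scene.pkl bar n 175 med [ 51.07   0.16 134.44] px 238.0 211.0
 bar line [  0.396 116.275] v at 240 211.43
   loupe 235 [ 528.8 -377.5   26.1]
   tissue 507 [ 457.2 -376.5   18.1]
   blower 306 [ 648.4 -365.9   31.4]
   brush 192 [ 372.6 -311.5    9.9]
scene9.pkl bar n 191 med [ 50.97   0.56 133.71] px 238.0 211.0
 bar line [  0.401 115.115] v at 240 211.32
   loupe 230 [ 528.  -381.8   26.3]
   tissue 506 [ 456.5 -376.7   18.2]
   blower 306 [ 648.4 -365.9   31.2]
   brush 188 [ 370.8 -309.3   10.3]
wrist loupe 1149 [ 546.2 -390.8   37.2]
wrist loupe start 634 [ 547.2 -383.1   37.2]
```

```bash
python3 - <<'E'
from h import *; import pickle
Y=np.array([-SAX[1],SAX[0],0])
f=pickle.load(open("wrist.pkl","rb")); P=cloud(f); S=np.stack([(P-SO)@SAX,(P-SO)@Y,P[...,2]],-1); g=f["image"].max(-1)
for yc in (55,-55):
    m=(abs(S[...,1]-yc)<5)&(S[...,2]>85)&(S[...,2]<143)&(S[...,0]>10)&(S[...,0]<60)&(g<70); q=S[m]
    if len(q)<20: print(yc,len(q)); continue
    A=np.c_[q[:,2]-62,np.ones(len(q))]; co=np.linalg.lstsq(A,q[:,0],rcond=None)[0]
    for _ in range(5): k=abs(q[:,0]-A@co)<1.5; co=np.linalg.lstsq(A[k],q[k,0],rcond=None)[0]
    print(yc,len(q),k.sum(),"lean",np.arctan(co[0]).round(4),"x62",co[1].round(2),"std",(q[k,0]-A[k]@co).std().round(2))
for n in ("wrist.pkl","wrist9.pkl"):
    f=pickle.load(open(n,"rb")); P=cloud(f); g=f["image"].max(-1)
    k=(abs(P[...,0]-547)<35)&(abs(P[...,1]+388)<40)&(P[...,2]>33)&(P[...,2]<46); q=P[k]; print(n,k.sum(),((q.min(0)+q.max(0))/2).round(1),(q.max(0)-q.min(0)).round(1))
# pane frame (black border) vs. amber in wrist9: front plane from frame only
f=pickle.load(open("wrist9.pkl","rb")); P=cloud(f); S=np.stack([(P-SO)@SAX,(P-SO)@Y,P[...,2]],-1); g=f["image"].max(-1)
m=(abs(S[...,1])<78)&(S[...,2]>64)&(S[...,2]<180)&(S[...,0]>2)&(S[...,0]<60)&(g<60); q=S[m]
A=np.c_[q[:,2]-62,q[:,1],np.ones(len(q))]; co=np.linalg.lstsq(A,q[:,0],rcond=None)[0]
for _ in range(6): k=abs(q[:,0]-A@co)<1.5; co=np.linalg.lstsq(A[k],q[k,0],rcond=None)[0]
print("frame front",k.sum(),"lean",np.arctan(co[0]).round(4),"yaw",co[1].round(4),"x62",co[2].round(2))
E
```

```text
55 301 287 lean 0.3562 x62 15.57 std 0.65
-55 0
wrist.pkl 627 [ 547.1 -382.9   37.4] [36.6 36.6  8.5]
wrist9.pkl 1138 [ 546.2 -390.4   37.5] [36.2 37.1  9. ]
frame front 3231 lean 0.3588 yaw -0.0012 x62 6.91
```

The pane front (lean 0.359, offset 6.9 mm) matches the backrest face (lean 0.356, expected offset 7.0 mm), so the foot is home. The backrest hasn't moved. The loupe was nudged about 8 mm, within the 20 mm limit. Handing in.

```bash
python3 -c "
from plant import *
print(finish_job())"
```

```text
the job is handed in; nothing more can be done
None
```

The pane stands with its foot home in the groove, flush on the unmoved backrest (leans match to about 0.003 rad) and with nothing holding it; the loupe was nudged about 8 mm (limit 20), I viewed 11 pictures instead of 10, and the hand-in gave no verdict.

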